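# Nudge a round mirror cell home in its three-point nest

## Task

Set the round mirror cell upright on the red ring at the mouth of the alignment nest and let go of it. Then nudge it with the fingers along the nest floor, between the fence and the sprung shoe, until it is pressed on the rubber-tipped stop with about 4 N over the sliding drag, and leave it there by itself in contact with fence, shoe and stop; the stop's depth is not known, so feel for it gently and never press it with more than 8 N. Do not tip the cell or lift it over the shoe, and leave the jars and the bottle alone.

Things in the scene. Friction and masses are not known exactly. Their poses are not given: they have to be found in the camera images.
- cell_center (a point): The round mirror cell: plain upright aluminium cylinder with a small mirror in its top, 48 mm diameter, 50 mm tall, 0.35 kg. This point is its centre, 25 mm above its underside; z is its axis. It starts upright on the worktop.
- cell: The same mirror cell; origin at the centre of its underside.
- nest: The nest: aluminium plate 215 x 120 mm, 12 mm thick, screwed to the worktop. Origin at worktop height, level with the shoe's round front end; x runs along the sliding path from the open mouth (-x) to the stop (+x), y to the shoe side, z up. The plate spans x -100..115, y -45..75 mm; its top, the floor the cell slides on, is at z = 12 mm. Fence, stop and shoe have the same origin and axes.
- mouth (a point): Centre of the red ring drawn on the nest floor (52 mm across, flush) at nest x = -55, y = +2 mm, on the floor (z = 12 mm): where the cell is set down first. Nothing upright stands within 30 mm of this point.
- hump (a point): Point on the nest floor on the sliding path, at nest x = 0, y = 0, z = 12 mm. The cell, lying against the fence (its axis then at y = 0), has pushed the shoe fully aside when its axis passes this point; it first touches the shoe 18 to 22 mm before. Getting there takes a push of about 5 to 14 N; sliding on from there only about 2 to 5 N.
- fence: Fixed steel bar on the nest's -y side, parallel to x: face towards the path at nest y = -24 mm, x from -34 (rounded lead-in) to +76 mm, 40 mm high above the floor. Origin and axes as the nest's.
- plunger: Black block (nest x -2..38, y 51..75 mm, 40 mm above floor) with a sprung white shoe, 12..38 mm above floor: round front end (12 mm diameter, axis at x = 0, y = 24 mm when free), then a 50 mm long face receding 15 percent. The shoe yields only towards +y, up to 10 mm: 2.5 N at first, 0.2 N more per mm. Friction holds the cell where it is left along the shoe. Origin as the nest's.
- stop: Blue bracket (nest x 76..96, y -18..18 mm, 40 mm above floor) with a steel spindle along y = 0, 25 mm above floor, ending in a flat black rubber button 20 mm across facing -x. Its depth is set anew each time and not measured: the button's face lies anywhere in x = 28..63 mm, so a seated cell's axis lies in x = 4..39 mm. The button yields 0.3 mm per N, the spindle not at all; over 8 N on it does harm. Origin as the nest's.
- jar_red: Bystander: small jar, dark red with black cap, 23 mm wide, 47 mm tall, loose; origin at its underside.
- jar_white_cap: Bystander: small red-brown jar with white cap, 23 mm wide, 47 mm tall, loose; origin at its underside.
- jar_yellow: Bystander: small yellow jar with black cap, 23 mm wide, 47 mm tall, loose; origin at its underside.
- bottle_blue_cap: Bystander: white bottle with blue screw cap, 36 mm wide, 60 mm tall, loose; origin at its underside.
Mind the look-alikes: they are no part of the job. Of the things that look like the cell, the larger one is meant.

How it is judged:
On the way, in this order (a step that is already met when the one before it is completed fails the run):
1. the cell stands upright and released on the floor of the nest's mouth, within 15 mm of the ring's centre (horizontal distance between cell_center and mouth below 0.015 m and z of cell_center in the frame of nest below 0.04 m and angle between cell's own z axis and vertical below 0.06 rad and contact force between cell and the fingers below 0.05 N and contact force between cell and nest above 0.5 N and linear speed of cell below 0.02 m/s), for 0.2 s.
2. the fingers push the cell along the floor, in contact with the shoe (contact force between cell and the fingers above 0.5 N and contact force between cell and plunger above 0.5 N and z of cell_center in the frame of nest below 0.043 m), for 0.1 s.
3. the cell, held by the shoe, is pressed on the stop with over 2 N (contact force between cell and stop above 2 N and contact force between cell and plunger above 0.3 N and z of cell_center in the frame of nest below 0.043 m), for 0.05 s.
At the end, for the whole second after the job is handed in: The cell stands upright (within 0.06 rad) on the nest floor (within 4 mm), past the shoe's front end, at rest and released, and touches fence and shoe (over 0.3 N each) and stop (over 0.2 N); the jars and the bottle are within 15 mm of where they stood (contact force between cell and stop above 0.2 N and contact force between cell and fence above 0.3 N and contact force between cell and plunger above 0.3 N and x of cell_center in the frame of nest above 0.002 m and angle between cell's own z axis and vertical below 0.06 rad and z of cell_center in the frame of nest between 0.033 and 0.041 m and linear speed of cell below 0.01 m/s and contact force between cell and the fingers below 0.05 N and distance of each of jar_red, jar_white_cap, jar_yellow, bottle_blue_cap from where it was at the start of the episode below 0.015 m).
It fails at once if the cell is driven against the stop with more than 8 N (contact force between cell and stop above 8 N).
It fails at once if the cell is tipped by more than 0.35 rad (angle between cell's own z axis and vertical above 0.35 rad).
It fails at once if the cell is lifted (8 to 30 mm off the floor) level with or beyond the shoe's front end instead of being slid past it (x of cell_center in the frame of nest between -0.02 and 0.08 m and y of cell_center in the frame of nest between -0.02 and 0.04 m and z of cell_center in the frame of nest between 0.045 and 0.067 m).
It fails at once if a jar or the bottle is displaced by more than 15 mm (distance of any of jar_red, jar_white_cap, jar_yellow, bottle_blue_cap from where it was at the start of the episode above 0.015 m).
It also fails if it takes over 61 s, if anything falls off the work surface, if the arm or the gripper's body presses on something with over 40 N, if the wrist force passes 120 N, or if a joint passes its speed limit or range.

## Robot

A 6-joint arm with a two-finger parallel gripper is mounted at the origin on a cart in front of the work surface, level with it; the furniture and walls round the work are solid. World frame = base frame: x ahead of the robot, y to its left, z up, the work surface at z = 0. Lengths are in m, angles in rad, forces in N, time in s.
With the tool pointing down it reaches from about 0.35 to 0.975 m from the base axis. Payload 4.9 kg.
Tool frame: the origin (TCP) lies between the finger pads; the fingertips stand 11 mm ahead of it and the grasp point (between the pads) lies 8 mm behind it; z points along the fingers, x is the direction in which the jaws open and shut, and the axes are right-handed (so a half turn about z gives the same grasp; the last joint's range is limited). The gripper opens to 85 mm and grips with 20 to 120 N. Pads are 22 mm wide; open, the fingers measure 114 mm over their backs; the gripper's body (76 mm by 85 mm) begins 54 mm behind the grasp point. The pads swing forward as they close: fully open they stand 13 mm farther back than shut.
Start: joints at [-1.457, 0.053, 1.613, -0, 1.476, -0.119], TCP at [0.144, -0.608, 0.242] pointing down, gripper open.
Joint ranges: [-3.01, 3.01], [-1.01, 2.22], [0.06, 2.58], [-1.02, 4.17], [0.09, 2.62], [-3.14, 3.14]. Speed limits (rad/s): [2.57, 2.57, 3.14, 3.14, 3.14, 3.14].

## Interface

Orientations are given as a rotation vector (axis times angle).
In Python, from cell import robot gives the robot as it stands.
- The arm moves only by the shell command python3 -m crank 'ROWS'. ROWS is a JSON object of lists of equal length, an entry for each row: "slide": the shift along the tool's x, y, z in m, a list of three; "roll": the turn about the tool's z in rad; "hand": the closure, from -1 (fully open) to 1 (shut), so that 0 is half open. A call has 1 to 8 rows; each row is the pose to reach, as a shift and turn from the pose measured when the call began, along the tool's axes at that moment; what a row does not reach only later rows make up. A row lasts 1/10 s, in which the tool goes at most 50 mm and 8.59 degrees, less where a joint would pass 70% of its speed; a pose out of reach is approached as far as the arm can. A call with a gripper value outside its range is refused whole. The fingers move at their own pace and stop on an object; the grip force is fixed at half the most. Time passes only in rows, so rows that repeat a pose let the fingers close. It gives the time, the measured TCP pose, the force and the opening at its end, in the units of the state.
- robot.get_state(): the state, without advancing time (a new reading comes with each control period).
- robot.snapshot(name): name is "scene" or "top" or "wrist"; returns the picture (400x640x3 uint8, red, green, blue); there is no depth.
- robot.camera_params(name): a dict with "camera_matrix" (3x3 intrinsics, pixels), "R" (3x3) and "t" (3): a world point X has camera coordinates R X + t. Camera axes: x right, y down, z forward; pixel columns grow to the right and rows downward; lengths in m; the calibration is good to about 2 mm. A picture is of the moment at which its call begins: read the wrist's pose just before it. camera_params takes no time and is no camera call; for the wrist camera it gives the pose at the moment of the call.
- robot.close_job(): hands the job in, once; it reports no verdict.
The state is a dict: "time": time; "joint_pos": joint angles; "joint_velocities": joint speeds; "joint_torque": joint torques, N m; "position": TCP position; "tcp_rot": TCP orientation; "force": force on the tool from outside, world axes, zero at the start; "ft_torque": the same for the moment, N m; "finger_gap": finger opening in m.
Only numpy, scipy, OpenCV 4.12 (cv2) and the standard library are available. Lean on these libraries where they do the work, as an engineer would, in place of code of your own. Each camera call takes 0.05 s, during which the arm holds its last target. There are 200 camera calls.

## Working session

There is one attempt and no reset: what is moved stays moved. The work goes in short steps, Python scripts to look and compute and a shell command to move; the robot and the scene stay as the last step left them, time stands still between calls to the robot, and variables do not carry over. Pictures are saved under pics/ and viewed, about 8 in all and at most 12, crops included, and the job is handed in when it is done.

```bash
mkdir -p pics; ls
python3 - <<'E'
from cell import robot
import cv2,numpy as np
s=robot.get_state()
print({k:np.round(v,4).tolist() for k,v in s.items()})
ims=[]
for n in("top","scene"):
    im=robot.snapshot(n)[:,:,::-1]; cv2.imwrite(f"pics/{n}0.png",im)
    p=robot.camera_params(n); print(n,np.round(p["camera_matrix"],1).tolist(),np.round(p["R"],3).tolist(),np.round(p["t"],3).tolist())
E
```

```text
pics
{'time': 0.0, 'joint_pos': [-1.457, 0.0534, 1.6143, 0.0, 1.476, -0.119], 'joint_velocities': [0.0002, -0.0004, 0.0002, 0.0006, -0.0004, -0.0012], 'joint_torque': [0.0023, -39.3686, -37.0173, 0.0001, 0.0071, 0.0], 'position': [0.1441, -0.6075, 0.241], 'tcp_rot': [-2.4632, 1.9475, 0.0023], 'force': [-0.9634, -0.2866, -0.5917], 'ft_torque': [0.0238, 0.0143, -0.0071], 'finger_gap': 0.0851}
top [[395.5, 0.0, 323.2], [0.0, 395.5, 198.5], [0.0, 0.0, 1.0]] [[0.028, -0.999, -0.015], [-0.994, -0.026, -0.109], [0.108, 0.018, -0.994]] [-0.022, 0.516, 0.95]
scene [[402.4, 0.0, 327.2], [0.0, 402.4, 200.5], [0.0, 0.0, 1.0]] [[-0.847, -0.531, -0.018], [-0.323, 0.542, -0.776], [0.422, -0.651, -0.631]] [0.422, 0.213, 0.721]
```

View pics/top0.png

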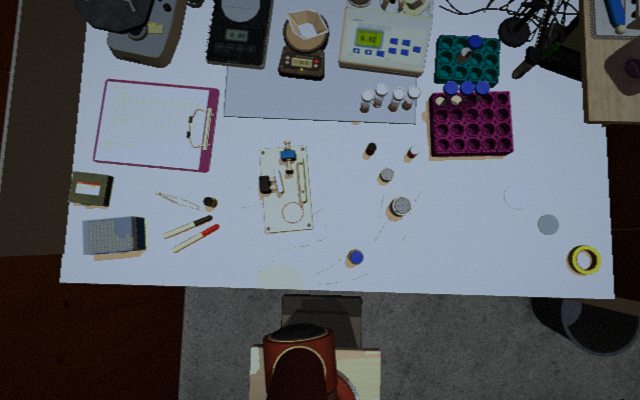

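View pics/scene0.png

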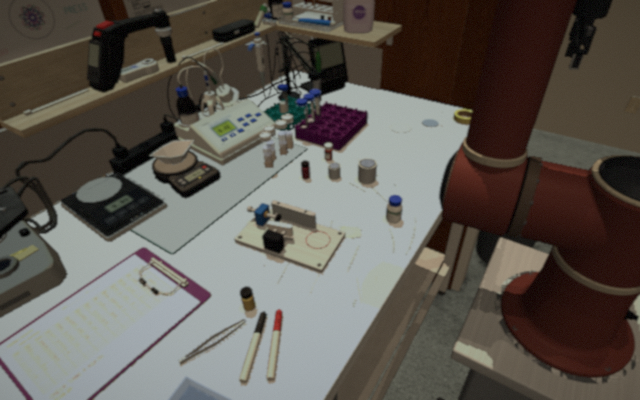

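The top view shows two aluminium cylinders: a larger one at (400,207) and a smaller one at (387,176). The larger one fits the cell. The nest is at about (287,190), with the ring at (292,212), the stop at the top of the picture and the shoe on the left. Next I take an enlarged crop and measure.

```bash
cat > h.py <<'E'
from cell import robot
import cv2,numpy as np
def ray(p,uv,z):
    K,R,t=p["camera_matrix"],np.array(p["R"]),np.array(p["t"])
    C=-R.T@t; d=R.T@np.linalg.inv(K)@np.array([uv[0],uv[1],1.])
    return C+d*(z-C[2])/d[2]
def proj(p,X):
    x=np.array(p["R"])@np.asarray(X,float)+p["t"]; u=np.array(p["camera_matrix"])@x; return u[:2]/u[2]
E
python3 - <<'E'
from h import *
im=cv2.imread("pics/top0.png"); p=robot.camera_params("top")
c=im[130:280,245:445]; cv2.imwrite("pics/crop1.png",cv2.resize(c,None,fx=4,fy=4,interpolation=cv2.INTER_CUBIC))
for uv,z in [((292,212),.012),((400,203),.05),((387,174),.04)]: print(uv,ray(p,uv,z).round(3))
E
```

```text
(292, 212) [0.482 0.069 0.012]
(400, 203) [ 0.508 -0.194  0.05 ]
(387, 174) [ 0.579 -0.163  0.04 ]
```

View pics/crop1.png

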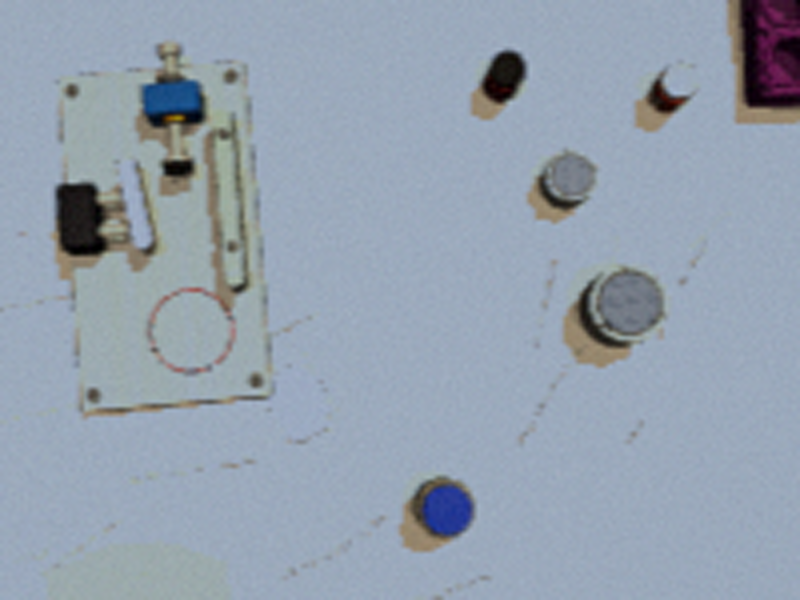

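The crop confirms that the larger cylinder, crop (628,302), is the cell. The one at crop (570,178) is the smaller look-alike. The nest corners are clear in the crop, so I measure the poses now.

Run:
```python
from h import *
from scipy.spatial.transform import Rotation as Ro
p=robot.camera_params("top"); im=cv2.imread("pics/top0.png")
f=lambda x,y:(245+x/4-.375,130+y/4-.375)
obj=[(115,75),(115,-45),(-100,-45),(-100,75)]
W=np.array([ray(p,f(*c),.012)[:2] for c in [(62,77),(244,64),(271,396),(83,411)]])
O=np.array(obj)/1000.
a=O-O.mean(0); b=W-W.mean(0)
th=np.arctan2((a[:,0]*b[:,1]-a[:,1]*b[:,0]).sum(),(a*b).sum()); R=np.array([[np.cos(th),-np.sin(th)],[np.sin(th),np.cos(th)]])
o=W.mean(0)-R@O.mean(0); print("nest",o,np.degrees(th),"res mm",(1000*(W-(O@R.T+o))).round(1).tolist())
print("mouth",o+R@[-.055,.002], "ring seen",ray(p,f(192,330),.012))
print("cell",ray(p,f(628,302),.05))
s=robot.get_state();M=Ro.from_rotvec(s["tcp_rot"]).as_matrix();print(M.round(3))
```

```text
nest [0.53523548 0.07142151] 6.171046427890763 res mm [[-0.3, -1.5], [-1.9, 1.7], [0.9, 1.0], [1.3, -1.2]]
mouth [0.48033919 0.06749759] ring seen [0.48150876 0.06778864 0.012     ]
cell [ 0.5026399 -0.1976897  0.05     ]
[[ 0.231 -0.973 -0.   ]
 [-0.973 -0.231  0.002]
 [-0.002 -0.    -1.   ]]
```

```bash
python3 -m crank '{"slide":[[-0.316,-0.444,0],[-0.316,-0.444,0],[-0.316,-0.444,0],[-0.316,-0.444,0],[-0.316,-0.444,0],[-0.316,-0.444,0],[-0.316,-0.444,0],[-0.316,-0.444,0]],"roll":[0.126,0.126,0.126,0.126,0.126,0.126,0.126,0.126],"hand":[-1,-1,-1,-1,-1,-1,-1,-1]}'
python3 - <<'E'
from h import *
from scipy.spatial.transform import Rotation as Ro
s=robot.get_state();M=Ro.from_rotvec(s["tcp_rot"]).as_matrix();print(M.round(3),s["time"])
d=np.array([.5026,-.1977,.24])-s["position"]; print(M.T@d)
E
```

```text
time: 0.9
position: [0.4083, -0.3051, 0.2416]
tcp_rot: [-2.336, 2.099, 0.002]
force: [-0.2, -0.9, 0.3]
finger_gap: 0.0856
[[ 0.106 -0.994 -0.   ]
 [-0.994 -0.106  0.002]
 [-0.002  0.    -1.   ]] 0.9
[-0.09681005 -0.10514933  0.00182008]
```

```bash
python3 -m crank '{"slide":[[-0.097,-0.105,0],[-0.097,-0.105,0],[-0.097,-0.105,0],[-0.097,-0.105,0],[-0.097,-0.105,0]],"roll":[0,0,0,0,0],"hand":[-1,-1,-1,-1,-1]}'
python3 - <<'E'
from h import *
s=robot.get_state(); p=robot.camera_params("wrist"); im=robot.snapshot("wrist")[:,:,::-1]; cv2.imwrite("pics/w1.png",im)
print(s["position"],proj(p,[.5026,-.1977,.05]),proj(p,[.5026,-.1977,0]))
E
```

```text
time: 1.4
position: [0.5025, -0.1967, 0.2412]
tcp_rot: [-2.339, 2.097, 0.004]
force: [-1.0, -0.1, 0.4]
finger_gap: 0.0854
[ 0.50252916 -0.19668249  0.24120609] [319.95184361 173.72816876] [319.77644904 163.42268587]
```

View pics/w1.png

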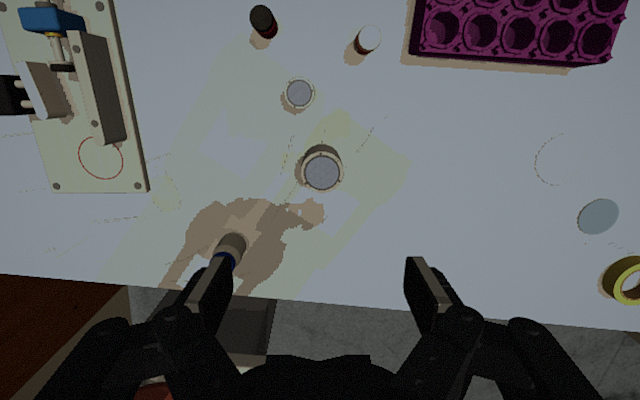

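The cell's top is at (321,173), where my estimate of (320,173.7) predicted it. I descend and grasp.

```bash
python3 -m crank '{"slide":[[0.001,0,0.05],[0.001,0,0.1],[0.001,0,0.14],[0.001,0,0.18],[0.001,0,0.2],[0.001,0,0.21],[0.001,0,0.216],[0.001,0,0.216]],"roll":[0,0,0,0,0,0,0,0],"hand":[-1,-1,-1,-1,-1,-1,-1,-1]}'
python3 -m crank '{"slide":[[0,0,0],[0,0,0],[0,0,0],[0,0,0],[0,0,0],[0,0,0],[0,0,0],[0,0,0]],"roll":[0,0,0,0,0,0,0,0],"hand":[0,0.2,0.4,0.6,0.8,0.8,0.8,0.8]}'
python3 - <<'E'
from h import *
p=robot.camera_params("top");
s=robot.get_state(); print(s["position"],s["finger_gap"])
import json
im=cv2.imread("pics/w1.png")
h=cv2.cvtColor(im,cv2.COLOR_BGR2HSV)[130:185,70:130].astype(int)
m=((h[...,0]<10)|(h[...,0]>170))&(h[...,1]>70)
ys,xs=np.nonzero(m); print(len(xs)); print(cv2.fitEllipse(np.c_[xs+70,ys+130].astype(np.float32)))
E
```

```text
time: 2.25
position: [0.5018, -0.1989, 0.0256]
tcp_rot: [-2.335, 2.1, 0.003]
force: [-0.9, -1.0, 0.4]
finger_gap: 0.0853
time: 3.05
position: [0.5031, -0.1999, 0.0274]
tcp_rot: [-2.336, 2.1, -0.002]
force: [-1.0, -1.9, 6.0]
finger_gap: 0.0467
[ 0.50308721 -0.19987604  0.02743929] 0.04674418412957167
132
((100.09040832519531, 157.47866821289062), (37.7528076171875, 47.9255256652832), 129.4629364013672)
```

Gripped: the gap is 46.7 mm. I lift, then carry the cell over the mouth.

```bash
python3 -m crank '{"slide":[[0,0,-0.03],[0,0,-0.07],[0,0,-0.11],[0,0,-0.11]],"roll":[0,0,0,0],"hand":[0.8,0.8,0.8,0.8]}'
python3 - <<'E'
from h import *
from scipy.spatial.transform import Rotation as Ro
s=robot.get_state();p=robot.camera_params("wrist");im=robot.snapshot("wrist")[:,:,::-1];cv2.imwrite("pics/w2.png",im)
h=cv2.cvtColor(im,cv2.COLOR_BGR2HSV).astype(int)
c=proj(p,[.481,.0677,.012]);print(c)
x0,y0=(c-60).astype(int);x0=max(x0,0);y0=max(y0,0);h=h[y0:y0+120,x0:x0+120]
m=((h[...,0]<10)|(h[...,0]>170))&(h[...,1]>70);ys,xs=np.nonzero(m);print(len(xs),xs.min()+x0 if len(xs) else 0,im.shape)
M=Ro.from_rotvec(s["tcp_rot"]).as_matrix();print(s["position"],s["finger_gap"],M.T@(np.array([.481,.0677,s["position"][2]])-s["position"]))
# ring in top image
im=cv2.imread("pics/top0.png");p=robot.camera_params("top")
h=cv2.cvtColor(im,cv2.COLOR_BGR2HSV)[198:226,278:308].astype(int)
m=((h[...,0]<10)|(h[...,0]>170))&(h[...,1]>50);ys,xs=np.nonzero(m);e=cv2.fitEllipse(np.c_[xs+278,ys+198].astype(np.float32));print(len(xs),e,ray(p,e[0],.012))
print(np.degrees(np.arctan2(-M[1,1],-M[0,1])))
E
```

```text
time: 3.45
position: [0.5062, -0.2013, 0.1436]
tcp_rot: [-2.334, 2.098, -0.019]
force: [1.0, -0.5, -4.0]
finger_gap: 0.0467
[ 20.49604096 188.91744198]
143 0 (400, 640, 3)
[ 0.50615386 -0.20131914  0.1435857 ] 0.04666687684739753 [-0.27016311 -0.00356395 -0.00179007]
22 ((292.4962463378906, 212.11227416992188), (20.37153434753418, 20.95581817626953), 69.32787322998047) [0.4815321 0.068113  0.012    ]
6.097566103916226
```

```bash
python3 -m crank '{"slide":[[-0.05,-0.001,0],[-0.1,-0.002,0],[-0.15,-0.003,0],[-0.2,-0.003,0],[-0.24,-0.004,0],[-0.26,-0.004,0],[-0.27,-0.004,0],[-0.27,-0.004,0]],"roll":[0,0,0,0,0,0,0,0],"hand":[0.8,0.8,0.8,0.8,0.8,0.8,0.8,0.8]}'
python3 - <<'E'
from h import *
from scipy.spatial.transform import Rotation as Ro
s=robot.get_state();p=robot.camera_params("wrist");im=robot.snapshot("wrist")[:,:,::-1];cv2.imwrite("pics/w3.png",im)
M=Ro.from_rotvec(s["tcp_rot"]).as_matrix();print(s["position"],s["force"],M.T@(np.array([.4813,.0679,.0395])-s["position"]),M.round(3))
E
```

```text
time: 4.3
position: [0.4781, 0.0692, 0.1367]
tcp_rot: [2.338, -2.097, 0.006]
force: [0.3, 0.0, -3.2]
finger_gap: 0.0467
[0.47809256 0.06923075 0.13673776] [ 0.28952128  0.00385475 -3.24771945] [ 0.0013542  -0.00287357  0.09724788] [[ 0.108 -0.994  0.002]
 [-0.994 -0.108 -0.003]
 [ 0.003 -0.002 -1.   ]]
```

View pics/w3.png

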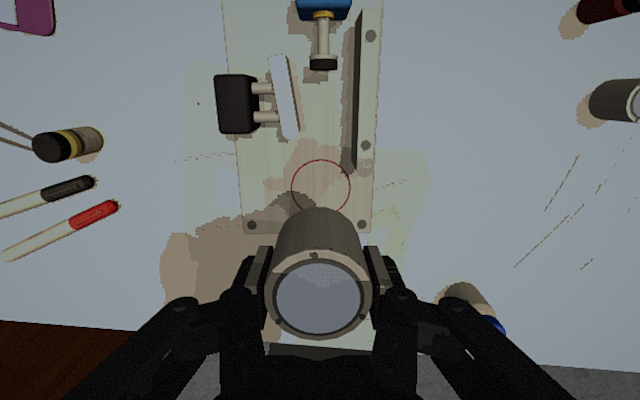

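The view shows the cell in the grip, the ring at (321,189), the button's face at about (323,69), and the fence and shoe symmetric about the path. I check the ring and estimate the stop's depth.

Run:
```python
from h import *
p=robot.camera_params("wrist");o=np.array([.5352,.0714]);th=np.radians(6.13);R=np.array([[np.cos(th),-np.sin(th)],[np.sin(th),np.cos(th)]])
N=lambda w:(R.T@(w[:2]-o)*1000).round(1)
for n,uv,z in [("ring",(321,188.5),.012),("button face low edge",(323,70),.037-.0),("button face mid",(323,66),.037),("fence top front end",(350,172),.052),("plate corner",(371,234),.012),("plate corner L",(243,234),.012),("shoe front top",(290,137),.050)]:
    w=ray(p,uv,z);print(n,w.round(4),N(w))
```

```text
ring [0.4834 0.0663 0.012 ] [-52.    0.5]
button face low edge [0.5792 0.076  0.037 ] [44.3 -0.2]
button face mid [0.5818 0.0762 0.037 ] [46.9 -0.2]
fence top front end [0.511  0.0484 0.052 ] [-26.5 -20.3]
plate corner [0.4438 0.0145 0.012 ] [-97.  -46.8]
plate corner L [0.4311 0.1343 0.012 ] [-96.8  73.7]
shoe front top [0.5316 0.0947 0.05  ] [-1.1 23.5]
```

```bash
python3 -m crank '{"slide":[[0.003,-0.004,0.03],[0.003,-0.004,0.06],[0.003,-0.004,0.08],[0.003,-0.004,0.088],[0.003,-0.004,0.092],[0.003,-0.004,0.094],[0.003,-0.004,0.094],[0.003,-0.004,0.094]],"roll":[0,0,0,0,0,0,0,0],"hand":[0.8,0.8,0.8,0.8,0.8,0.8,0.8,0.8]}'
```

```text
time: 5.15
position: [0.4843, 0.0653, 0.0446]
tcp_rot: [-2.336, 2.099, -0.01]
force: [-0.1, -0.8, -4.4]
finger_gap: 0.0465
```

```bash
python3 -m crank '{"slide":[[0.001,0.001,0.002],[0.001,0.001,0.003],[0.001,0.001,0.004],[0.001,0.001,0.004]],"roll":[0,0,0,0],"hand":[0.8,0.8,0.8,0.8]}'
python3 - <<'E'
from cell import robot
for i in range(3): s=robot.get_state();print(s["position"],s["force"])
robot.snapshot("top");s=robot.get_state();print(s["position"],s["force"])
E
```

```text
time: 5.55
position: [0.4833, 0.0642, 0.0404]
tcp_rot: [-2.337, 2.099, -0.01]
force: [-0.4, -0.1, -3.9]
finger_gap: 0.0464
[0.48325564 0.06424216 0.04042642] [-0.43635231 -0.12403477 -3.92774551]
[0.48325564 0.06424216 0.04042642] [-0.43635231 -0.12403477 -3.92774551]
[0.48325564 0.06424216 0.04042642] [-0.43635231 -0.12403477 -3.92774551]
[0.48329008 0.06422939 0.04045407] [-0.5282062  -0.01338892 -4.14094869]
```

```bash
python3 -m crank '{"slide":[[-0.002,0,0.001],[-0.002,0,0.0015],[-0.002,0,0.002],[-0.002,0,0.002]],"roll":[0,0,0,0],"hand":[0.8,0.8,0.8,0.8]}'
python3 -m crank '{"slide":[[0,0,0.0005],[0,0,0.001],[0,0,0.001]],"roll":[0,0,0],"hand":[0.8,0.8,0.8]}'
```

```text
time: 6.0
position: [0.4834, 0.0663, 0.0395]
tcp_rot: [-2.337, 2.099, -0.01]
force: [-4.3, -0.8, 5.9]
finger_gap: 0.0463
time: 6.3
position: [0.4837, 0.0664, 0.0395]
tcp_rot: [-2.337, 2.099, -0.009]
force: [-4.2, -0.6, 8.3]
finger_gap: 0.0465
```

It is on the floor, with about 10 N of support. I release it gently.

```bash
python3 -m crank '{"slide":[[0,0,0],[0,0,0],[0,0,0],[0,0,0],[0,0,0],[0,0,0],[0,0,0],[0,0,0]],"roll":[0,0,0,0,0,0,0,0],"hand":[0.2,0,-0.3,-0.6,-1,-1,-1,-1]}'
python3 -m crank '{"slide":[[0,0,-0.02],[0,0,-0.05],[0,0,-0.08],[0,0,-0.09],[0,0,-0.09]],"roll":[0,0,0,0,0],"hand":[-1,-1,-1,-1,-1]}'
python3 - <<'E'
from h import *
s=robot.get_state();print(s["position"],s["tcp_rot"],s["finger_gap"],s["force"]);im=robot.snapshot("wrist")[:,:,::-1];cv2.imwrite("pics/w4.png",im)
im=robot.snapshot("top")[:,:,::-1];cv2.imwrite("pics/t4.png",im)
E
```

```text
time: 7.1
position: [0.4837, 0.0664, 0.0395]
tcp_rot: [-2.337, 2.099, -0.009]
force: [0.2, -1.7, 0.1]
finger_gap: 0.0854
time: 7.6
position: [0.4846, 0.0666, 0.1312]
tcp_rot: [-2.335, 2.097, -0.014]
force: [0.3, 0.1, 0.5]
finger_gap: 0.0856
[0.48457643 0.06664844 0.13122431] [-2.33483139  2.09674992 -0.01421959] 0.08563922429232734 [0.25472355 0.06533884 0.51514935]
```

View pics/w4.png

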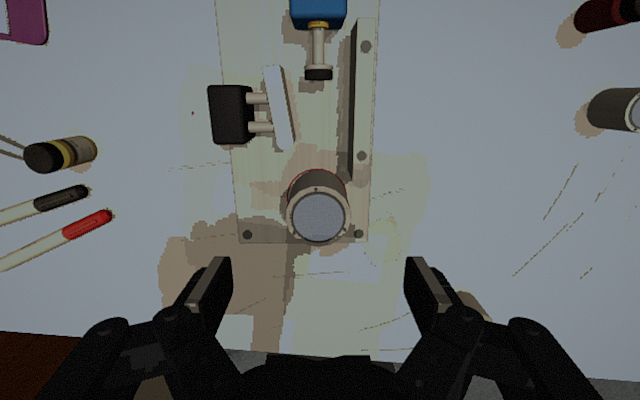

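The cell stands released on the ring (318,215), and the button is at (319,72). Next I shut the fingers, back up behind the cell and lower to push height.

```bash
python3 -m crank '{"slide":[[0.001,0.03,0],[0.001,0.06,0],[0.001,0.06,0],[0.001,0.06,0],[0.001,0.06,0],[0.001,0.06,0],[0.001,0.06,0],[0.001,0.06,0]],"roll":[0,0,0,0,0,0,0,0],"hand":[0,0.5,1,1,1,1,1,1]}'
python3 - <<'E'
from h import *
from scipy.spatial.transform import Rotation as Ro
s=robot.get_state();M=Ro.from_rotvec(s["tcp_rot"]).as_matrix();print(s["position"],s["finger_gap"],M.round(3))
th=np.radians(6.13);n=np.array([np.cos(th),np.sin(th),0]);
t=np.array([.4837,.0664,.030])-.060*n-np.array([-n[1],n[0],0])*.001;print(t,M.T@(t-s["position"]))
E
```

```text
time: 8.5
position: [0.4234, 0.0592, 0.1281]
tcp_rot: [2.337, -2.099, 0.007]
force: [-0.2, -0.3, 0.3]
finger_gap: -0.0002
[0.4233998  0.05923431 0.12806353] -0.00016111544145964128 [[ 0.107 -0.994  0.003]
 [-0.994 -0.107 -0.003]
 [ 0.004 -0.003 -1.   ]]
[0.42414985 0.05899864 0.03      ] [-5.31189771e-05 -4.42256138e-04  9.80656668e-02]
```

```bash
python3 -m crank '{"slide":[[0,0,0.04],[0,0,0.07],[0,0,0.085],[0,0,0.093],[0,0,0.097],[0,0,0.098],[0,0,0.098]],"roll":[0,0,0,0,0,0,0],"hand":[1,1,1,1,1,1,1]}'
python3 - <<'E'
from h import *
s=robot.get_state();print(s["position"],s["tcp_rot"],s["force"],s["joint_pos"]);im=robot.snapshot("wrist")[:,:,::-1];cv2.imwrite("pics/w5.png",im)
E
```

```text
time: 9.2
position: [0.4246, 0.0589, 0.031]
tcp_rot: [-2.337, 2.098, -0.009]
force: [-0.1, 1.1, 0.7]
finger_gap: -0.0001
[0.42456521 0.05890788 0.03097932] [-2.33693192  2.09848372 -0.00944208] [-0.1269123   1.09832721  0.65345819] [-0.03401963 -0.19558551  2.2269369  -0.00369066  1.10516289  1.43100868]
```

View pics/w5.png

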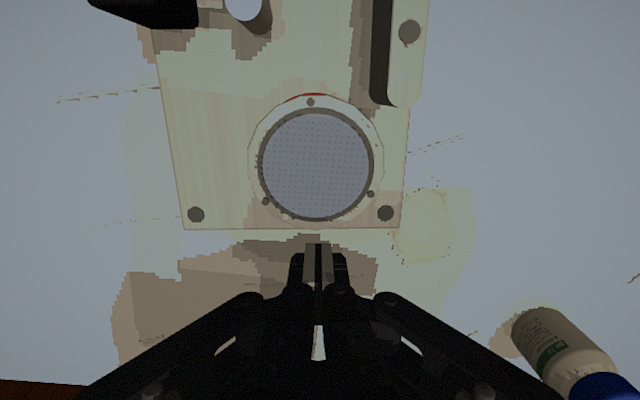

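The fingers (318,270) are shut and centred behind the cell (316,165). I advance.

```bash
python3 -m crank '{"slide":[[0,-0.006,0],[0,-0.012,0],[0,-0.016,0],[0,-0.019,0],[0,-0.022,0],[0,-0.025,0],[0,-0.028,0],[0,-0.031,0]],"roll":[0,0,0,0,0,0,0,0],"hand":[1,1,1,1,1,1,1,1]}'
python3 -m crank '{"slide":[[0,-0.003,0],[0,-0.006,0],[0,-0.009,0],[0,-0.012,0],[0,-0.015,0],[0,-0.018,0],[0,-0.018,0],[0,-0.018,0]],"roll":[0,0,0,0,0,0,0,0],"hand":[1,1,1,1,1,1,1,1]}'
cat > st.py <<'E'
from h import *
from scipy.spatial.transform import Rotation as Ro
s=robot.get_state();M=Ro.from_rotvec(s["tcp_rot"]).as_matrix();o=np.array([.5365,.0708]);th=np.radians(6.13);R=np.array([[np.cos(th),-np.sin(th)],[np.sin(th),np.cos(th)]])
print("tcp nest",(R.T@(s["position"][:2]-o)*1000).round(1),"z",round(s["position"][2]*1000,1),"F nest",(R.T@s["force"][:2]).round(1),"Fz",round(s["force"][2],1),"tilt",M[:,2].round(3))
E
python3 st.py
```

```text
time: 10.05
position: [0.4552, 0.0623, 0.0311]
tcp_rot: [-2.338, 2.099, -0.008]
force: [-2.5, 0.3, 1.0]
finger_gap: 0.0003
time: 10.85
position: [0.4736, 0.0642, 0.0312]
tcp_rot: [-2.337, 2.098, -0.01]
force: [-0.8, -0.6, 0.7]
finger_gap: -0.0002
tcp nest [-63.3   0.2] z 31.2 F nest [-0.9 -0.5] Fz 0.7 tilt [ 0.005 -0.003 -1.   ]
```

```bash
python3 -m crank '{"slide":[[0,-0.002,0],[0,-0.004,0],[0,-0.006,0],[0,-0.008,0],[0,-0.010,0],[0,-0.012,0],[0,-0.014,0],[0,-0.016,0]],"roll":[0,0,0,0,0,0,0,0],"hand":[1,1,1,1,1,1,1,1]}'
python3 - <<'E'
import st,cv2
from h import *
cv2.imwrite("pics/w6.png",robot.snapshot("wrist")[:,:,::-1])
E
```

```text
time: 11.65
position: [0.4883, 0.0652, 0.0311]
tcp_rot: [2.336, -2.096, 0.007]
force: [-8.3, -4.1, 6.2]
finger_gap: 0.0
tcp nest [-48.6  -0.4] z 31.1 F nest [-8.7 -3.2] Fz 6.2 tilt [ 0.001 -0.005 -1.   ]
```

View pics/w6.png

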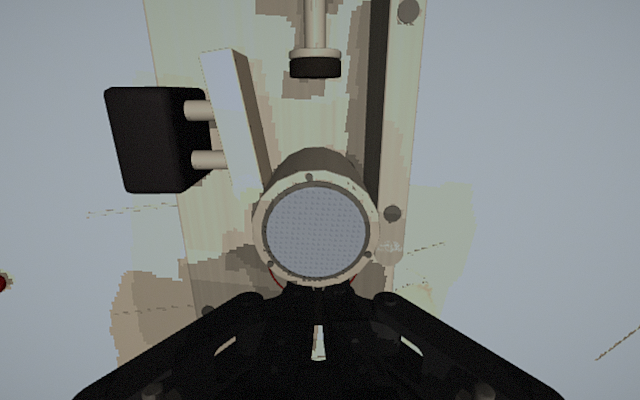

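The cell touches the shoe at (265,165) and the fence. Pushing on in smaller steps, slightly lower.

```bash
python3 -m crank '{"slide":[[0,-0.001,0.001],[0,-0.002,0.002],[0,-0.003,0.002],[0,-0.004,0.002],[0,-0.005,0.002],[0,-0.006,0.002]],"roll":[0,0,0,0,0,0],"hand":[1,1,1,1,1,1]}';python3 st.py
```

```text
time: 12.3
position: [0.4926, 0.0659, 0.0279]
tcp_rot: [2.333, -2.094, 0.001]
force: [-7.6, -0.3, 1.0]
finger_gap: -0.0001
tcp nest [-44.2  -0.1] z 27.9 F nest [-7.6  0.5] Fz 1.0 tilt [-0.003 -0.005 -1.   ]
```

```bash
python3 -m crank '{"slide":[[0,-0.001,0],[0,-0.002,0],[0,-0.003,0],[0,-0.004,0],[0,-0.005,0],[0,-0.006,0]],"roll":[0,0,0,0,0,0],"hand":[1,1,1,1,1,1]}';python3 st.py
```

```text
time: 12.9
position: [0.4967, 0.0666, 0.0271]
tcp_rot: [2.331, -2.092, -0.004]
force: [-8.8, 0.3, 3.5]
finger_gap: 0.0003
tcp nest [-40.    0.1] z 27.1 F nest [-8.7  1.3] Fz 3.5 tilt [-0.008 -0.005 -1.   ]
```

```bash
python3 -m crank '{"slide":[[0,-0.001,0],[0,-0.002,0],[0,-0.003,0],[0,-0.0035,0]],"roll":[0,0,0,0],"hand":[1,1,1,1]}'
python3 - <<'E'
import st,cv2
from h import *
cv2.imwrite("pics/w7.png",robot.snapshot("wrist")[:,:,::-1])
E
```

```text
time: 13.3
position: [0.4987, 0.067, 0.0264]
tcp_rot: [2.329, -2.09, -0.009]
force: [-7.6, -0.9, 3.8]
finger_gap: -0.0
tcp nest [-38.    0.3] z 26.4 F nest [-7.7 -0.1] Fz 3.8 tilt [-0.013 -0.005 -1.   ]
```

View pics/w7.png

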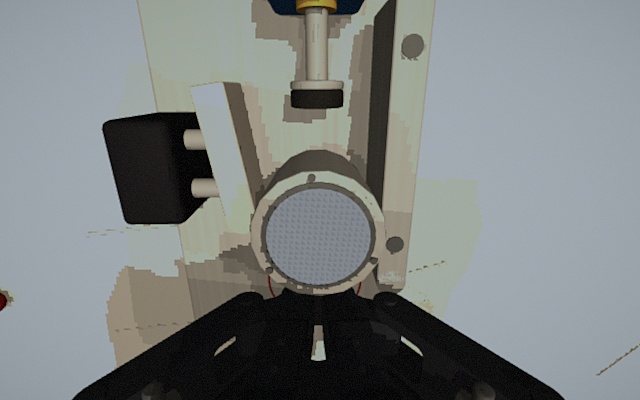

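The cell lies between fence and shoe, just before the hump, upright. The button's face is at (316,107), well ahead of it. I push over the hump in fine steps.

```bash
python3 - <<'E'
import st
from h import *
p=robot.camera_params("wrist")
for n,uv,z in [("button lower edge",(316,107),.027),("button centre",(316,99),.037),("cell top rear",(317,290),.062),("cell top front",(317,170),.062),("mirror centre",(318,234),.062)]:
    w=ray(p,uv,z);print(n,(st.R.T@(w[:2]-st.o)*1000).round(1))
E
python3 -m crank '{"slide":[[0,-0.001,-0.0005],[0,-0.0018,-0.0005],[0,-0.0025,-0.0005],[0,-0.0032,-0.0005],[0,-0.0039,-0.0005],[0,-0.0046,-0.0005],[0,-0.0053,-0.0005],[0,-0.006,-0.0005]],"roll":[0,0,0,0,0,0,0,0],"hand":[1,1,1,1,1,1,1,1]}';python3 st.py
```

```text
tcp nest [-37.9   0.3] z 26.4 F nest [-7.6  0.5] Fz 3.9 tilt [-0.012 -0.005 -1.   ]
button lower edge [42.2  2. ]
button centre [45.7  2. ]
cell top rear [-22.    1.6]
cell top front [24.7  1.7]
mirror centre [1.5 1.3]
time: 14.15
position: [0.5033, 0.0676, 0.0262]
tcp_rot: [2.327, -2.088, -0.013]
force: [-6.1, -1.4, 2.7]
finger_gap: 0.0
tcp nest [-33.3   0.4] z 26.2 F nest [-6.2 -0.8] Fz 2.7 tilt [-0.016 -0.006 -1.   ]
```

```bash
python3 -m crank '{"slide":[[0,-0.001,-0.0005],[0,-0.002,-0.0005],[0,-0.003,-0.0005],[0,-0.004,-0.0005],[0,-0.005,-0.0005],[0,-0.006,-0.0005],[0,-0.007,-0.0005],[0,-0.007,-0.0005]],"roll":[0,0,0,0,0,0,0,0],"hand":[1,1,1,1,1,1,1,1]}';python3 st.py
```

```text
time: 14.95
position: [0.5093, 0.0684, 0.026]
tcp_rot: [2.326, -2.087, -0.016]
force: [-5.2, -0.2, 2.3]
finger_gap: 0.0003
tcp nest [-27.3   0.5] z 26.0 F nest [-5.2  0.4] Fz 2.3 tilt [-0.019 -0.006 -1.   ]
```

```bash
python3 -m crank '{"slide":[[0,-0.001,-0.0005],[0,-0.0015,-0.0005],[0,-0.002,-0.0005],[0,-0.0025,-0.0005],[0,-0.003,-0.0005],[0,-0.0035,-0.0005],[0,-0.004,-0.0005]],"roll":[0,0,0,0,0,0,0],"hand":[1,1,1,1,1,1,1]}'
cat > f.py <<'E'
import st
from h import *
F=[]
for i in range(4): robot.snapshot("top"); F.append(st.R.T@robot.get_state()["force"][:2])
print("Fx mean",np.mean(F,0).round(2),np.round(F,1)[:,0])
E
python3 f.py
```

```text
time: 15.65
position: [0.5123, 0.0688, 0.026]
tcp_rot: [2.324, -2.085, -0.019]
force: [-5.9, -0.6, 2.7]
finger_gap: 0.0
tcp nest [-24.2   0.6] z 26.0 F nest [-6.   0.1] Fz 2.7 tilt [-0.022 -0.006 -1.   ]
Fx mean [-5.86  0.02] [-5.8 -6.5 -5.2 -5.9]
```

```bash
python3 -m crank '{"slide":[[0,-0.001,-0.0005],[0,-0.0015,-0.0005],[0,-0.002,-0.0005],[0,-0.0025,-0.0005]],"roll":[0,0,0,0],"hand":[1,1,1,1]}'; python3 f.py
```

```text
time: 16.25
position: [0.514, 0.069, 0.0261]
tcp_rot: [2.323, -2.084, -0.022]
force: [-5.1, -1.5, 2.5]
finger_gap: -0.0002
tcp nest [-22.6   0.6] z 26.1 F nest [-5.2 -0.9] Fz 2.5 tilt [-0.024 -0.006 -1.   ]
Fx mean [-5.93 -0.31] [-5.8 -6.  -5.8 -6. ]
```

```bash
python3 -m crank '{"slide":[[0,-0.001,-0.0005],[0,-0.0015,-0.0005],[0,-0.002,-0.0005],[0,-0.0025,-0.0005]],"roll":[0,0,0,0],"hand":[1,1,1,1]}'; python3 f.py
```

```text
time: 16.85
position: [0.5157, 0.0692, 0.0262]
tcp_rot: [2.322, -2.083, -0.024]
force: [-6.1, -0.9, 2.2]
finger_gap: 0.0
tcp nest [-20.8   0.6] z 26.2 F nest [-6.2 -0.3] Fz 2.2 tilt [-0.027 -0.006 -1.   ]
Fx mean [-5.1  -0.28] [-5.2 -4.7 -4.8 -5.7]
```

```bash
python3 -m crank '{"slide":[[0,-0.001,-0.0005],[0,-0.0015,-0.0005],[0,-0.002,-0.0005],[0,-0.0025,-0.0005]],"roll":[0,0,0,0],"hand":[1,1,1,1]}'; python3 f.py
```

```text
time: 17.45
position: [0.5173, 0.0694, 0.0263]
tcp_rot: [2.32, -2.081, -0.027]
force: [-7.6, -1.0, 3.9]
finger_gap: -0.0001
tcp nest [-19.3   0.6] z 26.3 F nest [-7.7 -0.2] Fz 3.9 tilt [-0.029 -0.007 -1.   ]
Fx mean [-5.96  0.21] [-5.9 -6.1 -6.2 -5.7]
```

```bash
python3 -m crank '{"slide":[[0,-0.001,-0.0005],[0,-0.0015,-0.0005],[0,-0.0018,-0.0005]],"roll":[0,0,0],"hand":[1,1,1]}'; python3 f.py
```

```text
time: 17.95
position: [0.5176, 0.0694, 0.0263]
tcp_rot: [2.318, -2.079, -0.032]
force: [-9.2, -1.0, 5.5]
finger_gap: 0.0002
tcp nest [-19.    0.6] z 26.3 F nest [-9.3 -0. ] Fz 5.5 tilt [-0.034 -0.007 -0.999]
Fx mean [-8.44 -0.21] [-8.1 -8.7 -8.6 -8.4]
```

The stop is felt: 8.4 N against about 5.5 N of sliding drag, so about 3 N on the stop. I add a little to reach about 4 N.

```bash
python3 -m crank '{"slide":[[0,-0.0014,-0.0005],[0,-0.0017,-0.0005],[0,-0.002,-0.0005],[0,-0.002,-0.0005]],"roll":[0,0,0,0],"hand":[1,1,1,1]}'; python3 f.py
```

```text
time: 18.55
position: [0.5177, 0.0695, 0.0261]
tcp_rot: [2.315, -2.076, -0.037]
force: [-8.6, -1.7, 5.2]
finger_gap: -0.0001
tcp nest [-18.8   0.7] z 26.1 F nest [-8.8 -0.8] Fz 5.2 tilt [-0.039 -0.008 -0.999]
Fx mean [-9.35 -0.02] [-9.2 -9.3 -9.4 -9.5]
```

About 3.8 N over drag now. I withdraw slowly and look.

```bash
python3 -m crank '{"slide":[[0,0.0005,0],[0,0.001,0],[0,0.002,0],[0,0.004,0],[0,0.008,0],[0,0.014,0],[0,0.014,0]],"roll":[0,0,0,0,0,0,0],"hand":[1,1,1,1,1,1,1]}'
python3 - <<'E'
import st,cv2
from h import *
cv2.imwrite("pics/w8.png",robot.snapshot("wrist")[:,:,::-1])
E
```

```text
time: 19.45
position: [0.5031, 0.068, 0.0266]
tcp_rot: [2.315, -2.076, -0.037]
force: [0.1, -0.7, 0.2]
finger_gap: 0.0003
tcp nest [-33.6   0.7] z 26.6 F nest [-0.  -0.7] Fz 0.2 tilt [-0.039 -0.008 -0.999]
```

View pics/w8.png

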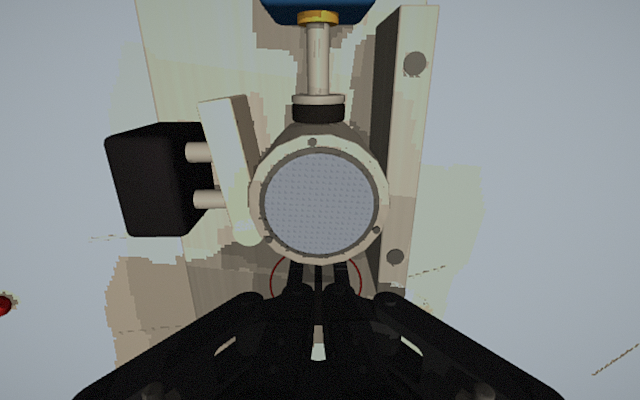

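The cell is free, with its front at the button (318,122), lying between shoe and fence. The tool has picked up 0.04 rad of pitch from rebasing while loaded, so it was pressing near the cell's top. I back off and lift, re-square the tool if that works, then re-nudge to verify the contact.

```bash
python3 -m crank '{"slide":[[0,0.02,0],[0,0.025,0],[0,0.025,0]],"roll":[0,0,0],"hand":[1,1,1]}'; python3 -m crank '{"slide":[[0,0,-0.05],[0,0,-0.1]],"roll":[0,0],"hand":[1,1]}';python3 st.py;python3 -m crank '{"slide":[[0,0,-0.03]],"roll":[0],"hand":[1]}';python3 st.py;python3 -m crank '{"slide":[[0,0,0],[0,0,0]],"roll":[0,0],"hand":[1,1]}';python3 st.py
```

```text
time: 19.8
position: [0.4782, 0.0652, 0.0275]
tcp_rot: [2.315, -2.076, -0.037]
force: [1.1, -0.5, -0.3]
finger_gap: -0.0001
time: 20.0
position: [0.4809, 0.066, 0.1268]
tcp_rot: [2.313, -2.075, -0.042]
force: [0.9, -1.5, 0.3]
finger_gap: -0.0
tcp nest [-55.8   1.2] z 126.8 F nest [ 0.7 -1.5] Fz 0.3 tilt [-0.043 -0.007 -0.999]
time: 20.1
position: [0.4847, 0.0663, 0.1614]
tcp_rot: [2.316, -2.078, -0.034]
force: [0.9, -0.9, -0.4]
finger_gap: 0.0001
tcp nest [-52.    1.1] z 161.4 F nest [ 0.8 -1. ] Fz -0.4 tilt [-0.036 -0.007 -0.999]
time: 20.3
position: [0.4861, 0.0663, 0.1629]
tcp_rot: [2.318, -2.079, -0.03]
force: [-0.3, 0.2, -0.0]
finger_gap: 0.0002
tcp nest [-50.6   0.9] z 162.9 F nest [-0.3  0.2] Fz -0.0 tilt [-0.033 -0.007 -0.999]
```

```bash
for i in 1 2; do python3 -m crank '{"slide":[[0,0,-0.05]],"roll":[0],"hand":[1]}' >/dev/null; python3 st.py; python3 -m crank '{"slide":[[0,0,0.015],[0,0,0.03],[0,0,0.04],[0,0,0.05],[0,0,0.05]],"roll":[0,0,0,0,0],"hand":[1,1,1,1,1]}' >/dev/null; python3 st.py;done
```

```text
tcp nest [-54.8   1.7] z 201.7 F nest [1.1 0.3] Fz -0.9 tilt [-0.052 -0.007 -0.999]
tcp nest [-59.2   1.8] z 148.6 F nest [0.1 0.2] Fz 0.1 tilt [-0.057 -0.007 -0.998]
tcp nest [-61.4   2.4] z 190.8 F nest [-0.  -0.3] Fz 0.0 tilt [-0.074 -0.007 -0.997]
tcp nest [-66.7   2.7] z 138.3 F nest [0.1 0.1] Fz 0.2 tilt [-0.078 -0.007 -0.997]
```

```bash
for i in 1 2; do python3 -m crank '{"slide":[[0,0,0.05]],"roll":[0],"hand":[1]}' >/dev/null; python3 st.py; python3 -m crank '{"slide":[[0,0,-0.015],[0,0,-0.03],[0,0,-0.04],[0,0,-0.05],[0,0,-0.05]],"roll":[0,0,0,0,0],"hand":[1,1,1,1,1]}' >/dev/null; python3 st.py;done
```

```text
tcp nest [-64.1   2. ] z 97.3 F nest [ 2.9 -0.8] Fz 0.7 tilt [-0.063 -0.007 -0.998]
tcp nest [-57.9   1.7] z 152.2 F nest [-0.3 -0.7] Fz -0.2 tilt [-0.054 -0.007 -0.999]
tcp nest [-53.5   0.8] z 110.6 F nest [0.9 0.5] Fz 0.4 tilt [-0.036 -0.007 -0.999]
tcp nest [-49.1   0.7] z 165.1 F nest [ 0.5 -0. ] Fz 0.5 tilt [-0.028 -0.008 -1.   ]
```

Downward starts correct the pitch by about +0.024 each. One or two more.

```bash
for i in 1; do python3 -m crank '{"slide":[[0,0,0.05]],"roll":[0],"hand":[1]}' >/dev/null; python3 st.py; python3 -m crank '{"slide":[[0,0,-0.01],[0,0,-0.01]],"roll":[0,0],"hand":[1,1]}' >/dev/null; python3 st.py;done
python3 -m crank '{"slide":[[0,0.005,0.02]],"roll":[0],"hand":[1]}' >/dev/null;python3 st.py;python3 -m crank '{"slide":[[0,0.01,0],[0,0.01,0]],"roll":[0,0],"hand":[1,1]}' >/dev/null;python3 st.py;  python3 -c "from cell import robot;print(robot.get_state()['time'])"
```

```text
tcp nest [-43.9  -0.2] z 123.4 F nest [ 0.9 -0.2] Fz -0.4 tilt [-0.01  -0.008 -1.   ]
tcp nest [-42.3  -0.3] z 135.9 F nest [ 1.4 -0.3] Fz 1.3 tilt [-0.007 -0.008 -1.   ]
tcp nest [-42.5  -1. ] z 122.4 F nest [0.3 0.8] Fz 0.1 tilt [ 0.006 -0.008 -1.   ]
tcp nest [-51.3  -1.2] z 125.5 F nest [ 0.5 -1.1] Fz 0.1 tilt [ 0.01  -0.008 -1.   ]
23.3
```

```bash
python3 -m crank '{"slide":[[-0.001,0,0.02],[-0.001,0,0.045],[-0.001,0,0.065],[-0.001,0,0.08],[-0.001,0,0.088],[-0.001,0,0.093],[-0.001,0,0.096],[-0.001,0,0.096]],"roll":[0,0,0,0,0,0,0,0],"hand":[1,1,1,1,1,1,1,1]}' >/dev/null;python3 st.py
```

```text
tcp nest [-49.8  -1.1] z 30.2 F nest [-0.6 -0.6] Fz 0.9 tilt [ 0.011 -0.008 -1.   ]
```

```bash
python3 -m crank '{"slide":[[0,-0.004,0],[0,-0.009,0],[0,-0.014,0],[0,-0.019,0],[0,-0.023,0],[0,-0.025,0],[0,-0.026,0],[0,-0.026,0]],"roll":[0,0,0,0,0,0,0,0],"hand":[1,1,1,1,1,1,1,1]}' >/dev/null;python3 f.py;python3 -m crank '{"slide":[[0,-0.0005,0],[0,-0.001,0],[0,-0.0015,0],[0,-0.002,0],[0,-0.002,0]],"roll":[0,0,0,0,0],"hand":[1,1,1,1,1]}' >/dev/null;python3 f.py
```

```text
tcp nest [-23.8  -1.1] z 30.4 F nest [ 0.3 -0.3] Fz -0.7 tilt [ 0.011 -0.008 -1.   ]
Fx mean [-0.27  0.6 ] [-0.   0.4 -0.6 -0.8]
tcp nest [-21.9  -1.1] z 30.4 F nest [-0.5  0.2] Fz 0.4 tilt [ 0.011 -0.008 -1.   ]
Fx mean [0.25 0.15] [-0.1  0.5  0.1  0.5]
```

```bash
python3 -m crank '{"slide":[[0,-0.0005,0],[0,-0.001,0],[0,-0.001,0]],"roll":[0,0,0],"hand":[1,1,1]}' >/dev/null;python3 f.py;python3 -m crank '{"slide":[[0,-0.0005,0],[0,-0.001,0],[0,-0.001,0]],"roll":[0,0,0],"hand":[1,1,1]}' >/dev/null;python3 f.py
```

```text
tcp nest [-20.9  -1.1] z 30.4 F nest [0.3 0.6] Fz -0.1 tilt [ 0.011 -0.008 -1.   ]
Fx mean [ 0.53 -0.03] [ 0.1 -0.   1.3  0.8]
tcp nest [-20.   -1.1] z 30.4 F nest [-0.6  0.4] Fz 0.1 tilt [ 0.011 -0.008 -1.   ]
Fx mean [0.11 0.13] [ 0.8  0.6 -0.1 -0.8]
```

```bash
python3 -m crank '{"slide":[[0,-0.0005,0],[0,-0.001,0],[0,-0.001,0]],"roll":[0,0,0],"hand":[1,1,1]}' >/dev/null;python3 f.py
```

```text
tcp nest [-19.4  -1. ] z 30.2 F nest [-1.9  0.2] Fz 0.2 tilt [ 0.01  -0.008 -1.   ]
Fx mean [-1.62 -0.16] [-2.2 -1.3 -0.8 -2.1]
```

```bash
python3 -m crank '{"slide":[[0,-0.0005,0],[0,-0.001,0],[0,-0.001,0]],"roll":[0,0,0],"hand":[1,1,1]}' >/dev/null;python3 f.py;python3 -m crank '{"slide":[[0,-0.0007,0],[0,-0.0013,0],[0,-0.0013,0]],"roll":[0,0,0],"hand":[1,1,1]}' >/dev/null;python3 f.py
```

```text
tcp nest [-19.  -1.] z 30.1 F nest [-4.3  0. ] Fz 2.2 tilt [ 0.008 -0.008 -1.   ]
Fx mean [-5.12 -0.11] [-4.2 -5.5 -5.3 -5.6]
tcp nest [-18.8  -0.5] z 29.8 F nest [-6.8  1. ] Fz 3.3 tilt [ 0.005 -0.008 -1.   ]
Fx mean [-6.29  1.82] [-7.  -5.7 -5.5 -7. ]
```

```bash
python3 -m crank '{"slide":[[0,-0.001,0],[0,-0.0014,0],[0,-0.0018,0],[0,-0.0018,0]],"roll":[0,0,0,0],"hand":[1,1,1,1]}' >/dev/null;python3 f.py
```

```text
tcp nest [-18.4  -0. ] z 29.5 F nest [-8.4  1. ] Fz 4.9 tilt [ 0.001 -0.007 -1.   ]
Fx mean [-8.17  1.4 ] [-8.4 -7.5 -8.8 -7.9]
```

```bash
python3 -m crank '{"slide":[[0,-0.001,0],[0,-0.0016,0],[0,-0.002,0],[0,-0.002,0]],"roll":[0,0,0,0],"hand":[1,1,1,1]}' >/dev/null;python3 f.py
```

```text
tcp nest [-18.1   0.2] z 29.3 F nest [-9.2  0.7] Fz 5.9 tilt [-0.003 -0.007 -1.   ]
Fx mean [-9.57  0.52] [-9.3 -9.7 -9.3 -9.9]
```

That is 9.6 N in all, so about 4 N over drag, with the tool square (pitch -0.003 rad). I withdraw gently and look.

```bash
python3 -m crank '{"slide":[[0,0.0005,0],[0,0.001,0],[0,0.002,0],[0,0.004,0],[0,0.008,0],[0,0.016,0],[0,0.025,0],[0,0.025,0]],"roll":[0,0,0,0,0,0,0,0],"hand":[1,1,1,1,1,1,1,1]}'
python3 - <<'E'
import st,cv2
from h import *
a=robot.snapshot("wrist")[:,:,::-1]; t=robot.snapshot("top")[:,:,::-1]
c=cv2.resize(t[130:280,245:445],(533,400),interpolation=cv2.INTER_CUBIC)
cv2.imwrite("pics/w9.png",np.hstack([a[:,180:440],c]))
E
```

```text
time: 30.3
position: [0.492, 0.0663, 0.0288]
tcp_rot: [2.333, -2.091, 0.002]
force: [-0.0, -0.0, -0.7]
finger_gap: 0.0001
tcp nest [-44.7   0.3] z 28.8 F nest [-0. -0.] Fz -0.7 tilt [-0.005 -0.007 -1.   ]
```

View pics/w9.png

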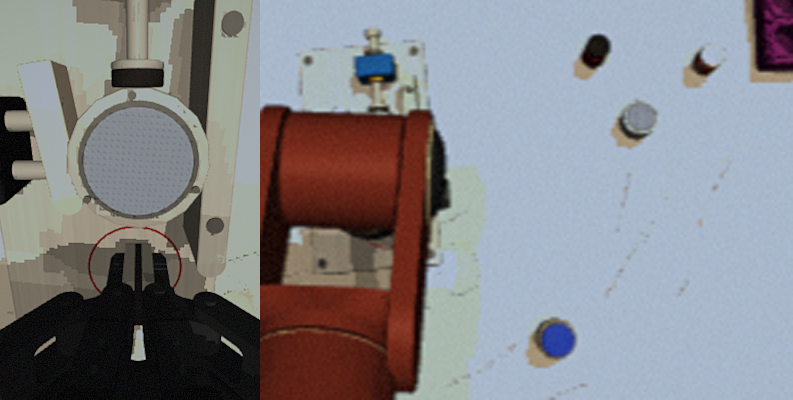

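The cell stands upright against the button (composite picture 138,80), between shoe and fence, with the fingers about 25 mm clear. The bottle and the jars in view are where they stood. I hand the job in.

```bash
python3 -c "
from cell import robot
print(robot.close_job(), robot.get_state()['time'])"
```

```text
the job is handed in; nothing more can be done
the job is handed in; nothing more can be done
```

I set the cell upright on the red ring, let go, and pushed it with shut fingers past the shoe until it pressed on the stop. I handed the job in at about 30 s of the 61 s allowed, and no verdict was reported.

- **First press:** sliding drag was about 5.5 N. I stopped at 9.35 N total, about 3.8 N over drag. By then the tool had picked up about 0.04 rad of pitch and was pressing near the cell's top.
- **Second press:** I backed off, squared the tool and nudged again. The cell met the fingers at the same place and was stiff at once, so it had stayed seated. I ended at 9.6 N total, about 4 N over drag, and the 8 N limit on the stop was never approached by these estimates.
- **Last look:** the cell stands upright against the button, between shoe and fence. The fingers are about 25 mm clear with no force on them. The red and white-capped jars and the bottle look unmoved. The arm's last top view didn't cover the yellow jar, but the arm never worked near it.
- **Not checked or disagreeing:** I could not measure the remaining force on the stop, fence or shoe after letting go. The top and wrist cameras differed by 2 to 3 mm on where the nest is, so I relied on force for the seating.

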